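# Set the bench clamp's gap to its gauge mark with the knurled wheel

### The job

The gap of the little bench clamp is too wide: lay a fingertip on the top of its knurled adjuster wheel and roll the wheel with light strokes, away from you to close the gap, until the pointer on the sliding jaw stands level with the pointer of the gauge slider on the scale. Move the jaw by the wheel alone: do not touch the jaw or the gauge slider, and leave the things standing round the clamp where they are. Nothing is to be gripped or lifted.

Things in the scene. Friction and masses are not known exactly. Their poses are not given: they have to be found in the camera images.
- clamp: Bench clamp, 220 x 130 mm, fixed to the worktop on soft feet; origin centred under its base, 12 mm above the worktop; x from wheel end to fixed jaw, away from the robot within 0.4 rad, y left, z up. In mm: gear case x -74..-16, y 0..40, top z 72; fixed jaw x 85..105, y 0..40, top z 66; scale (5 mm ticks) on a rail x -65..85, y 40..64, top z 27; wheel centre (-45, -32, 45). Wheel's crown (z 80) is highest.
- adjuster_wheel: Steel thumbwheel on edge at the robot end; knurled rim of radius 35 mm, width 22 mm; origin at its centre; y axis is the axle, along the clamp's y. Turns 4.8 rad between stops with light friction (under 1.5 N at the rim), stays where left. Rolling the crown to clamp +x closes the gap, 10 mm per rad (per 35 mm of rim travel); rolling it back opens the gap. Grips the fingertip only while pressed.
- wheel_axle (a point): Centre of the wheel, axes parallel to the clamp's. Pressing the crown sinks the whole clamp on its soft feet up to 8 mm: about 3 N to start, 1 N more per mm, then a hard stop; it springs back. Cheek plates 6 mm thick, inner faces 14 mm either side of this point, reach 19 mm above it; the top 16 mm of the rim stand free. Level strokes up to 18 mm either side of the top work at 4 mm sink with a 15 mm wide flat fingertip.
- slide_jaw: Sliding aluminium jaw, block 20 x 40 mm, top at z 66 mm of the clamp, on a toothed bar through the gear case. Its origin is the clamp's origin when fully open and moves with the jaw along clamp x; the block spans x -5..15, y 0..40 mm in this frame. Fully open the gap is 70 mm; travel 48 mm. Not to be touched.
- jaw_pointer (a point): Tip of the dark tapering pointer on the left side of the sliding jaw, pointing left over the scale, 43 mm above the worktop; moves with the jaw. Axes parallel to the clamp's.
- gauge_mark (a point): Tip of the dark tapering pointer of the gauge slider (dark steel block 14 mm long on the left of the scale rail), pointing right towards the jaw's pointer, at the same height. It marks the wanted setting, 13 to 35 mm further along clamp x than the jaw's pointer at the start; level means equal clamp x. Axes parallel to the clamp's. Not to be moved.
- gauge_slider: The gauge slider carrying that pointer. Its origin moves with it along clamp x; the block spans x -2..12, y 60..71 mm in this frame, top at z 36 mm of the clamp. Not to be touched.
- sample_cup_a: Loose sample cup with screw lid, 62 mm across, 68 mm high, standing right of the clamp; origin at the centre of its underside. Bystander.
- timer: Loose bench timer lying on its back, 62 x 66 x 18 mm, left of the clamp; origin at the centre of its underside. Bystander.
- stain_a: Loose dropper bottle, 34 mm across, 85 mm high, standing left of the clamp towards the far end; origin at the centre of its underside. Bystander.

How it is judged:
On the way:
1. the fingertip bears on the wheel and the jaw has moved at least 8.5 mm (contact force between the fingers and adjuster_wheel above 0.5 N and distance of jaw_pointer from where it was at the start of the episode above 0.0085 m), for 0.1 s.
At the end, for the whole second after the job is handed in: The jaw's pointer stands level with the gauge slider's pointer along the scale within 3 mm and is at rest; the gauge slider is where it was (2 mm); the bystanders stand upright (x of jaw_pointer in the frame of gauge_mark between -0.003 and 0.003 m and linear speed of slide_jaw below 0.003 m/s and distance of gauge_mark from where it was at the start of the episode below 0.002 m and angle between each of sample_cup_a, timer, stain_a's own z axis and vertical below 0.1 rad); the robot touches nothing.
It fails at once if the sliding jaw is pushed directly (over 1 N) (contact force between any of the fingers, the arm and slide_jaw above 1 N).
It fails at once if the gauge slider is pushed (over 1 N) (contact force between any of the fingers, the arm and gauge_slider above 1 N).
It fails at once if the wheel is pressed hard (over 40 N) (contact force between the fingers and adjuster_wheel above 40 N).
It fails at once if a bystander is moved, lifted or tipped (over 15 mm or 0.3 rad) (distance of any of sample_cup_a, timer, stain_a from where it was at the start of the episode above 0.015 m or angle between any of sample_cup_a, timer, stain_a's own z axis and vertical above 0.3 rad).
It also fails if it takes over 45 s, if anything falls off the work surface, if the arm or the gripper's body presses on something with over 40 N, if the wrist force passes 120 N, or if a joint passes its speed limit or range.

### The arm

A 6-joint arm with a two-finger parallel gripper is mounted at the origin on a cart in front of the work surface, level with it; the furniture and walls round the work are solid. World frame = base frame: x ahead of the robot, y to its left, z up, the work surface at z = 0. Lengths are in m, angles in rad, forces in N, time in s.
With the tool pointing down it reaches from about 0.275 to 0.75 m from the base axis. Payload 10.2 kg.
Tool frame: the origin (TCP) lies at the centre of the arm's flange, where the gripper is bolted on; the fingertips stand 173 mm ahead of it and the grasp point (between the pads) lies tcp_to_grasp ahead of it (tcp_to_grasp is the distance from the TCP to the grasp point, in m); z points along the fingers, y is the line along which they close (so a half turn about z gives the same grasp; the last joint's range is limited). The gripper opens to 85 mm and grips with 20 to 120 N. Pads are 22 mm wide; open, the fingers measure 114 mm over their backs; the gripper's body (76 mm by 85 mm) begins 54 mm behind the grasp point. The pads swing forward as they close: fully open they stand 13 mm farther back than shut.
Start: joints at [-0.223, 0.313, 1.498, -0, 1.331, -0.223], TCP at [0.525, -0, 0.405] pointing down, gripper open.
Joint ranges: [-2.94, 2.94], [-0.97, 2.17], [0.19, 2.56], [-1.23, 4.37], [0.02, 3.11], [-2.88, 2.88]. Speed limits (rad/s): [2.39, 2.39, 3.01, 3.14, 3.14, 3.14].

### API

Orientations are given as a rotation vector (axis times angle).
In Python, from plant import * gives the robot as it stands. The module is installed in compiled form; this text tells all that it offers.
- The arm moves only by the tool send_rows, never from a script. Its argument "motion" is a list of rows, each a list of 4 numbers: the shift along the tool's x, y, z in mm, then the turn about the tool's z in rad. A call has exactly 8 rows; each row shifts and turns the commanded pose from where the row before left it, along the tool's axes as they then stand; what a row does not reach is not made up. A row lasts 1/10 s, in which the tool goes at most 50 mm and 8.59 degrees, less where a joint would pass 70% of its speed; a pose out of reach is approached as far as the arm can. A call with a gripper value outside its range is refused whole. "grip" is the finger opening in mm, from 0 to 85.4, set as the call begins (left out, the last holds). The fingers move at their own pace and stop on an object; "force" is the grip in N (left out, the last holds). Time passes only in rows, so rows that do not move let the fingers close, or fill a call up. It gives the time, the measured TCP pose, the force, the opening and the grip force at its end, in the units of the state.
- get_obs(): the state, without advancing time (a new reading comes with each control period).
- camera(name): name is "scene" or "side" or "wrist"; returns (picture, depth): 384x512x3 uint8, red, green, blue; 384x512 float32, m along the optical axis (not along the pixel's ray), 0 where there is no reading.
- camera_params(name): a dict with "fx", "fy", "cx", "cy" (pixels), "R" (3x3) and "t" (3): a world point X has camera coordinates R X + t; the wrist camera has in their place "T_tool_cam" (4x4, takes a point from camera to tool coordinates, whose origin is the TCP and whose axes are the flange's). Camera axes: x right, y down, z forward; pixel columns grow to the right and rows downward; lengths in m; the calibration is good to about 2 mm. A picture is of the moment at which its call begins: read the wrist's pose just before it. camera_params takes no time and is no camera call.
- close_job(): hands the job in; it is judged then, once.
Trained networks look in the newest picture that a camera, given by its name, has taken for a name from the list of things; names that differ only in an ending like _2 or _b are one class to them, and where a whole thing is asked for, a point or a joint stands for the part that bears it (a point fixed in the world has none). Each returns a list of dicts, best first, with "p" (0 to 1); they miss things now and then, are a little off and sometimes report something else, mostly with a low value. They report only what shows in the picture. A call takes as long as a camera call.
- search_frame(thing, camera): "centre" ([x, y, z] in m, in world coordinates, good to about 4 mm: the middle of the surface that is visible of it).
- trace(thing, camera): "region" (384x512 bool, what is visible of it).
The state is a dict: "t": time; "joint_pos": joint angles; "qd": joint speeds; "joint_torque": joint torques, N m; "tool_pos": TCP position; "ee_rot": TCP orientation; "contact_force": force on the tool from outside, world axes, zero at the start; "moment": the same for the moment, N m; "width": finger opening in m; "gripper_force": force on a finger pad.
Only numpy, scipy, OpenCV 4.12 (cv2) and the standard library are available. Lean on these libraries where they do the work, as an engineer would, in place of code of your own. Each camera call takes 0.05 s, during which the arm holds its last target. There are 200 camera calls.

## Working session

There is one attempt and no reset: what is moved stays moved. The work goes in short steps, Python scripts to look and compute and a tool call to move; the robot and the scene stay as the last step left them, time stands still between calls to the robot, and variables do not carry over. Pictures are saved under pics/ and viewed, at most 10 in all, crops included, and the job is handed in when it is done.

Besides the shell and the picture viewer there is one more tool, called after "Call:" by a JSON object that holds its "api" and its "payload". send_rows: Moves the arm, as the interface text tells. Its arguments: {"type":"object","properties":{"motion":{"type":"array"},"grip":{"type":"number"},"force":{"type":"number"}},"required":["motion"]}

```bash
mkdir -p pics; cat > h.py <<'E'
from plant import *
import numpy as np, cv2
from scipy.spatial.transform import Rotation as Ro
def save(n,im,f=1): cv2.imwrite('pics/'+n+'.png',cv2.resize(im[...,::-1],None,fx=f,fy=f,interpolation=cv2.INTER_CUBIC))
def pose():
    o=get_obs(); T=np.eye(4); T[:3,:3]=Ro.from_rotvec(o['ee_rot']).as_matrix(); T[:3,3]=o['tool_pos']; return T
def cam(n):
    T=pose(); im,d=camera(n); p=camera_params(n)
    if n=='wrist': W=T@np.array(p['T_tool_cam'])
    else:
        M=np.eye(4);M[:3,:3]=p['R'];M[:3,3]=p['t'];W=np.linalg.inv(M)
    return im,d,p,W
def pts(d,p,W):
    v,u=np.mgrid[:d.shape[0],:d.shape[1]]
    P=np.stack([(u-p['cx'])/p['fx']*d,(v-p['cy'])/p['fy']*d,d],-1)
    return P@W[:3,:3].T+W[:3,3]
E
python3 - <<'E'
from h import *
o=get_obs();print(o); print(pose().round(3))
ims=[]
for c in ['scene','wrist','side']:
    im,d,p,W=cam(c);ims.append(im);print(c,W.round(3).tolist(),p['fx'])
    for t in ['adjuster_wheel','jaw_pointer','gauge_mark','clamp','slide_jaw','gauge_slider']:
        r=search_frame(t,c); print(t,[(np.round(q['centre'],4),round(q['p'],2)) for q in r[:2]])
save('a',np.hstack(ims[:2]),0.78); save('w0',ims[1],1.5)
E
```

```text
{'t': 0.0, 'joint_pos': array([-2.23395712e-01,  3.13459361e-01,  1.49845799e+00, -4.97467389e-05,
        1.33100940e+00, -2.23406542e-01]), 'qd': array([ 0.00027743,  0.00049036, -0.00015207, -0.00030105, -0.00031382,
        0.00012626]), 'joint_torque': array([-5.78409599e-04, -4.12261176e+01, -2.59742296e+01, -3.58453699e-04,
        4.11797926e-03, -1.23038126e-05]), 'tool_pos': array([ 5.24957750e-01, -4.37423458e-06,  4.04122269e-01]), 'ee_rot': array([-2.22063609e+00, -2.22068644e+00,  1.18049692e-03]), 'contact_force': array([ 0.00173245,  0.10775522, -0.72675957]), 'moment': array([ 0.00887851, -0.02137379, -0.04428257]), 'gripper_force': 0.0, 'width': 0.08533410704646825}
[[-0.     1.    -0.001  0.525]
 [ 1.     0.     0.    -0.   ]
 [ 0.    -0.001 -1.     0.404]
 [ 0.     0.     0.     1.   ]]
scene [[-0.859, -0.23, 0.458, 0.206], [-0.512, 0.371, -0.774, 0.692], [0.008, -0.899, -0.437, 0.44], [0.0, 0.0, 0.0, 1.0]] 372.19864365891976
adjuster_wheel [(array([ 0.49  , -0.019 ,  0.0793]), 0.64)]
jaw_pointer [(array([0.5336, 0.0454, 0.0673]), 0.77)]
gauge_mark [(array([0.5477
[... 454 characters left out ...]
)]
slide_jaw [(array([0.5359, 0.03  , 0.0768]), 0.98), (array([ 0.6038, -0.0721,  0.0707]), 0.55)]
gauge_slider [(array([0.5361, 0.0337, 0.081 ]), 0.55), (array([0.5504, 0.0841, 0.0501]), 0.47)]
side [[-0.976, -0.144, 0.161, 0.432], [-0.215, 0.572, -0.792, 0.745], [0.021, -0.808, -0.589, 0.595], [0.0, 0.0, 0.0, 1.0]] 443.3913481300692
adjuster_wheel [(array([ 0.4987, -0.0215,  0.0801]), 0.86), (array([0.5189, 0.0444, 0.0373]), 0.57)]
jaw_pointer [(array([0.5356, 0.0465, 0.0695]), 0.76), (array([0.5679, 0.1561, 0.0484]), 0.65)]
gauge_mark [(array([0.552 , 0.0861, 0.044 ]), 0.67)]
clamp [(array([0.518 , 0.0426, 0.0365]), 0.78)]
slide_jaw [(array([0.5367, 0.0509, 0.0752]), 0.6)]
gauge_slider []
```

View pics/a.png

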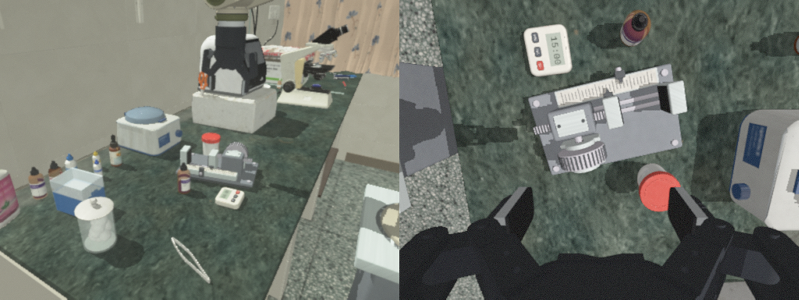

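View pics/w0.png

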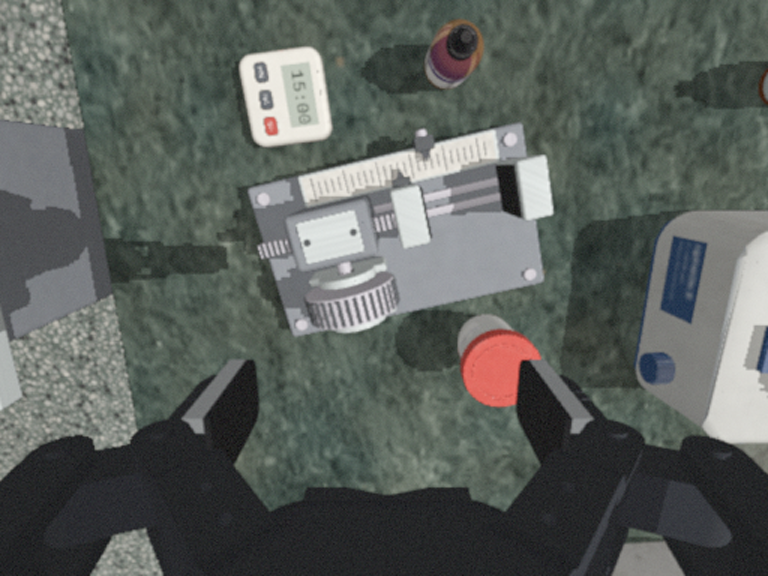

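The wrist picture shows the clamp at yaw of about 0.2 rad. The wheel is near (350,298), the jaw pointer near (402,180), the gauge pointer near (424,158), and the cup at right near (500,365), all in 1.5x pixels. Next I fit the clamp pose.

```bash
cat >> h.py <<'E'
def ray(u,v,z,p,W):
    r=W[:3,:3]@np.array([(u-p['cx'])/p['fx'],(v-p['cy'])/p['fy'],1]); c=W[:3,3]; return c+r*(z-c[2])/r[2]
E
python3 - <<'E'
from h import *
im,d,p,W=cam('wrist'); P=pts(d,p,W)
for t in ['adjuster_wheel','slide_jaw','clamp']:
    r=trace(t,'wrist')
    if not r: print(t,'none');continue
    m=r[0]['region']&(d>0); Q=P[m]; print(t,m.sum(),round(r[0]['p'],2),np.percentile(Q,[1,50,99],axis=0).round(4).tolist())
    if t=='clamp':
        # gear case top / fixed jaw top planes by height
        for n,lo,hi in [('tops66',.072,.081),('case',.0815,.087)]:
            S=Q[(Q[:,2]>lo)&(Q[:,2]<hi)]; print(n,len(S),S.mean(0).round(4))
        h,e=np.histogram(Q[:,2],bins=np.arange(0,.1,.004)); print(list(zip((e*1000).astype(int),h)))
    if t=='adjuster_wheel':
        S=Q[Q[:,2]>np.percentile(Q[:,2],90)]; print('crown',S.mean(0).round(4),S[:,2].max())
c=[(263,198),(510,139),(530,273),(302,323)]
for u,v in c:
    u,v=u/1.5,v/1.5; q=P[int(v),int(u)]; print(q.round(4))
save('z0',im[70:230,160:370],3.6)
E
```

```text
adjuster_wheel 1574 0.76 [[0.4651, -0.0412, 0.0481], [0.5005, -0.0233, 0.0857], [0.5304, -0.0107, 0.0935]]
crown [ 0.4981 -0.0279  0.0927] 0.09496837151462606
slide_jaw 1330 0.96 [[0.4363, 0.0086, 0.0229], [0.5352, 0.0327, 0.078], [0.5537, 0.0616, 0.0804]]
clamp 19516 0.64 [[0.4252, -0.0551, 0.0214], [0.5382, 0.0241, 0.0386], [0.6433, 0.0902, 0.0918]]
tops66 2750 [0.5497 0.0295 0.0777]
case 2271 [0.4879 0.0175 0.0839]
[(np.int64(0), np.int64(33)), (np.int64(4), np.int64(0)), (np.int64(8), np.int64(0)), (np.int64(12), np.int64(0)), (np.int64(16), np.int64(5)), (np.int64(20), np.int64(7469)), (np.int64(24), np.int64(1666)), (np.int64(28), np.int64(106)), (np.int64(32), np.int64(67)), (np.int64(36), np.int64(1851)), (np.int64(40), np.int64(1102)), (np.int64(44), np.int64(219)), (np.int64(48), np.int64(219)), (np.int64(52), np.int64(154)), (np.int64(56), np.int64(135)), (np.int64(60), np.int64(202)), (np.int64(64), np.int64(189)), (np.int64(68), np.int64(263)), (np.int64(72), np.int64(600)), (np.int64(76), np.int64(1916)), (np.int64(80), np.int64(1440)), (np.int64(84), np.int64(1215)), (np.int64(88), np.int64(500)), (np.int64(92), np.int64(161))]
[0.427  0.0445 0.0261]
[0.6184 0.0892 0.0247]
[ 0.6423 -0.0161  0.0256]
[ 0.4519 -0.0597  0.0251]
```

View pics/z0.png

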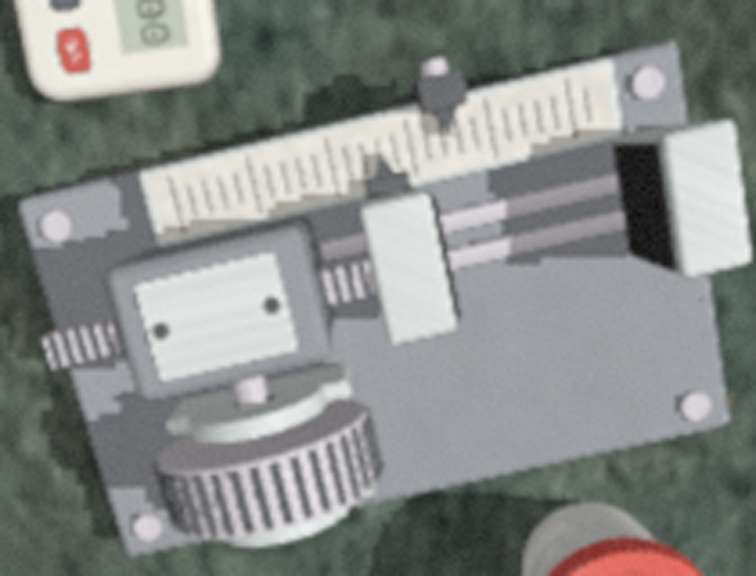

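Call:
{"api": "send_rows", "payload": {"motion": [[-16,-21,0,0],[-15,-21,0,0],[0,0,0,-0.113],[0,0,0,-0.114],[0,0,40,0],[0,0,34,0],[0,0,20,0],[0,0,0,0]], "grip": 0}}

```text
t: 2.05
tool_pos: [0.4826, -0.0309, 0.3085]
ee_rot: [-1.953, -2.455, 0.003]
contact_force: [-0.4, -0.0, 0.7]
width: 0.0003
gripper_force: 0.0
```

```bash
python3 - <<'E'
from h import *
o=get_obs();print(o['t'],o['width'],o['contact_force']);T=pose();print(T.round(4))
im,d,p,W=cam('wrist');P=pts(d,p,W)
r=trace('adjuster_wheel','wrist')
if r:
    Q=P[r[0]['region']&(d>0)];S=Q[Q[:,2]>np.percentile(Q[:,2],90)];print(S.mean(0),S[:,2].max())
save('w1',im,1.55)
E
```

```text
2.05 0.0002792819664667347 [-0.44738315 -0.01095866  0.7173923 ]
[[-0.225   0.9743 -0.0047  0.4826]
 [ 0.9744  0.225   0.0015 -0.0309]
 [ 0.0025 -0.0043 -1.      0.3085]
 [ 0.      0.      0.      1.    ]]
[ 0.49800445 -0.02719264  0.09309335] 0.14189704507139136
```

View pics/w1.png

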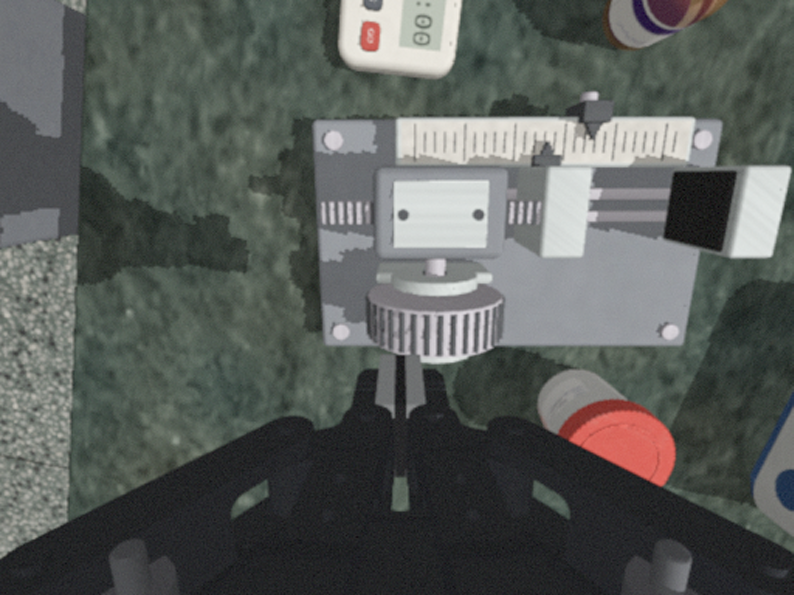

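The fingertip is aligned just behind the crown. The jaw tip shows at (547,143) and the gauge tip at (592,136).

```bash
cat >> h.py <<'E'
def gap(a,b,s,p,W,off=(0,0)):
    A,B=[ray(off[0]+q[0]/s,off[1]+q[1]/s,.043,p,W) for q in (a,b)]
    return (B-A)@np.array([.9743,.225,0])*1000
E
python3 - <<'E'
from h import *
p=camera_params('wrist');W=pose()@np.array(p['T_tool_cam'])
print(gap((547,143),(592,136),1.55,p,W))
E
```

```text
22.178313624113272
```

Call:
{"api": "send_rows", "payload": {"motion": [[0,0,15,0],[0,0,12,0],[0,0,8,0],[0,0,5,0],[0,0,3,0],[0,0,2,0],[0,0,1,0],[0,0,0,0]]}}

```text
t: 2.95
tool_pos: [0.483, -0.031, 0.2648]
ee_rot: [1.956, 2.459, 0.0]
contact_force: [-0.0, -0.3, -0.6]
width: 0.0001
gripper_force: 0.0
```

Call:
{"api": "send_rows", "payload": {"motion": [[0,0,1,0],[0,0,1,0],[0,0,1,0],[0,0,1,0],[0,0,0.5,0],[0,0,0,0],[0,0,0,0],[0,0,0,0]]}}

```text
t: 3.75
tool_pos: [0.4831, -0.031, 0.2605]
ee_rot: [1.955, 2.458, 0.0]
contact_force: [-0.9, 0.3, 5.9]
width: -0.0001
gripper_force: 2.9
```

Call:
{"api": "send_rows", "payload": {"motion": [[0,3,0,0],[0,5,0,0],[0,5,0,0],[0,5,0,0],[0,5,0,0],[0,5,0,0],[0,4,0,0],[0,0,0,0]]}}

```text
t: 4.55
tool_pos: [0.5148, -0.0237, 0.2606]
ee_rot: [1.954, 2.457, 0.002]
contact_force: [1.8, 1.2, 3.9]
width: 0.0
gripper_force: 3.1
```

```bash
python3 - <<'E'
from h import *
im,d,p,W=cam('wrist')
save('w2',im[40:220,180:480],2.6)
E
```

```text
(no output)
```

View pics/w2.png

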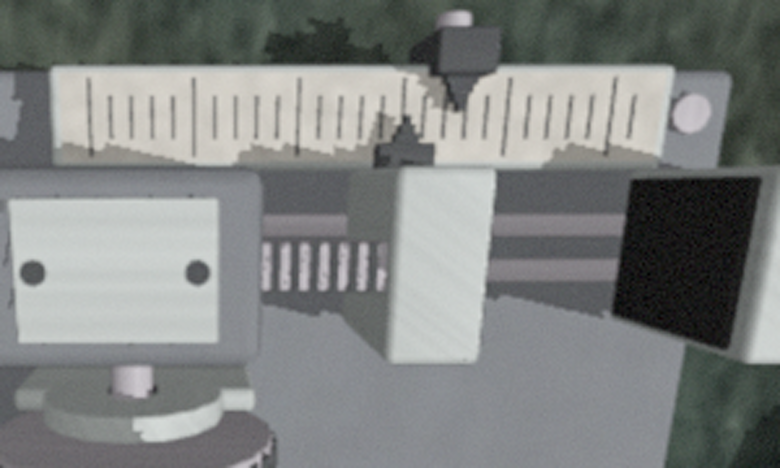

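The jaw tip is at (406,118) and the gauge tip at (458,107). At about 21 px per 5 mm, some 12.4 mm remain. I'll lift, go back and repeat the stroke.

Call:
{"api": "send_rows", "payload": {"motion": [[0,0,-6,0],[0,0,-9,0],[0,-16,0,0],[0,-16,0,0],[0,0,6,0],[0,0,5,0],[0,0,3,0],[0,0,1,0]]}}

```text
t: 5.4
tool_pos: [0.4834, -0.031, 0.2601]
ee_rot: [-1.955, -2.459, 0.001]
contact_force: [-2.7, -0.4, 7.2]
width: 0.0002
gripper_force: 3.5
```

Call:
{"api": "send_rows", "payload": {"motion": [[0,3,0,0],[0,5,0,0],[0,5,0,0],[0,5,0,0],[0,5,0,0],[0,5,0,0],[0,4,0,0],[0,0,0,0]]}}

```text
t: 6.2
tool_pos: [0.5154, -0.0236, 0.2607]
ee_rot: [1.954, 2.457, 0.003]
contact_force: [1.8, 1.3, 5.1]
width: 0.0002
gripper_force: 2.9
```

```bash
python3 - <<'E'
from h import *
im,d,p,W=cam('wrist')
save('w3',im[40:220,180:480],2.6)
E
```

```text
(no output)
```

View pics/w3.png

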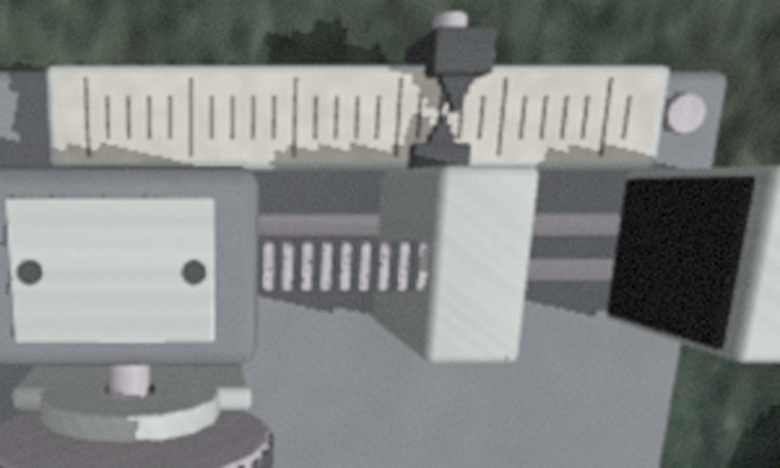

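The jaw tip is at (442,115) and the gauge tip at (453,107), so about 2.7 mm remain. That is one short stroke of roughly 9.5 mm.

Call:
{"api": "send_rows", "payload": {"motion": [[0,0,-6,0],[0,0,-9,0],[0,-12,0,0],[0,-9,0,0],[0,0,6,0],[0,0,5,0],[0,0,3,0],[0,0,1,0]]}}

```text
t: 7.05
tool_pos: [0.4942, -0.0285, 0.2602]
ee_rot: [1.955, 2.458, 0.0]
contact_force: [-1.0, 0.1, 8.9]
width: -0.0003
gripper_force: 4.1
```

Call:
{"api": "send_rows", "payload": {"motion": [[0,2,0,0],[0,3,0,0],[0,3,0,0],[0,1.5,0,0],[0,0,0,0],[0,0,0,0],[0,0,-10,0],[0,0,-25,0]]}}

```text
t: 7.85
tool_pos: [0.5028, -0.0263, 0.2941]
ee_rot: [-1.953, -2.455, 0.003]
contact_force: [-0.1, 0.1, 1.3]
width: 0.0001
gripper_force: 0.0
```

Call:
{"api": "send_rows", "payload": {"motion": [[0,0,-25,0],[0,35,0,0],[0,5,0,0],[0,0,0,0],[0,0,0,0],[0,0,0,0],[0,0,0,0],[0,0,0,0]]}}

```text
t: 8.65
tool_pos: [0.5417, -0.0175, 0.3202]
ee_rot: [-1.956, -2.458, 0.0]
contact_force: [-0.2, -0.1, 0.3]
width: -0.0003
gripper_force: 0.0
```

```bash
python3 - <<'E'
from h import *
im,d,p,W=cam('wrist'); print(get_obs()['contact_force'],pose()[:3,3])
save('w4',im[40:190,180:380],4)
E
```

```text
[ 0.06184707  0.48133866 -0.37225022] [ 0.54178912 -0.01749115  0.3202525 ]
```

View pics/w4.png

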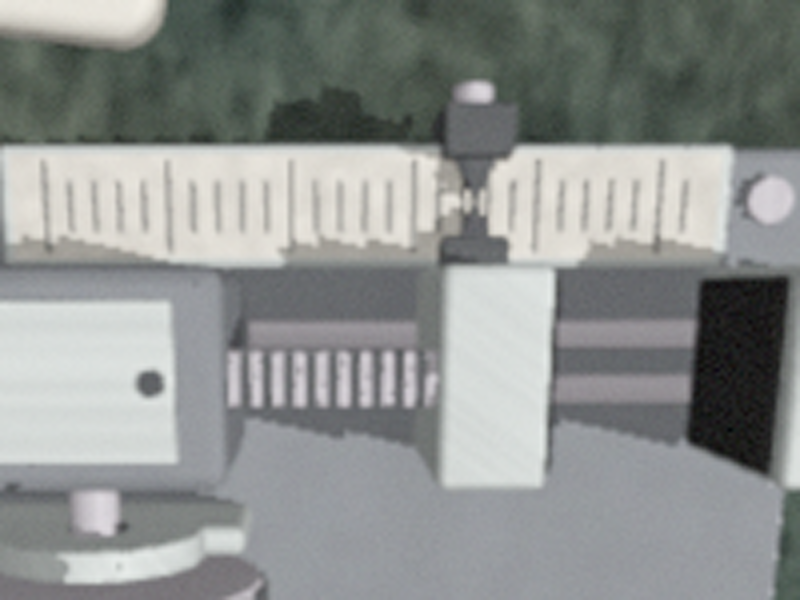

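The jaw tip is at (474,205) and the gauge tip at (477,200), so they are level within about 0.6 mm. The arm is clear of everything.

```bash
python3 -c "
from plant import *
print(close_job())"
```

```text
the job is handed in; nothing more can be done
None
```

The jaw's pointer stands level with the gauge pointer to within about 0.6 mm in the last wrist picture (limit 3 mm), after three light strokes on the wheel; the arm is clear and the job is handed in, with no verdict returned.

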